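Stack a turned tray on a tote of castings

TASK

Stack the grey tray on top of the blue tote that holds the castings: turn it half round so that the two yellow ends face opposite ways (the same way round it would nest down onto the castings), set it on the aluminium saddles and slide it gently lengthwise until its four lugs drop fully into the saddle notches, then let go. Feel for the notches with light pressure, never more than about 20 N (two kilos' weight) on the tote: do not drop or force the tray, never let it touch the castings, and leave the tote and the things around it where they are.

Things in the scene. Friction and masses are not known exactly. Their poses are not given: they have to be found in the camera images.
- tray_grip (a point): Centre of the black handle bar of the loose grey tray, 78 mm above the tray's underside. The bar is 14 mm wide (tray x), 76 mm long (tray y), 14 mm high, and bridges the middle of the tray with free space below. Axes: x along the tray's length to its yellow end, z up.
- tray: The grey plastic tray, empty, 0.25 to 0.5 kg; origin at the centre of its underside, axes as for its handle. Open box 160 x 80 x 50 mm (x, y, z), 4 mm walls. Two lugs stand out on each long side, at tray x = +72 and -24 mm: 10 mm long in x, reaching to y = +-52 mm, undersides 12 mm above the tray's underside.
- tray_marked_end (a point): Point on the tray's yellow end, 80 mm along tray x from its middle, 25 mm above its underside.
- base_tote: Loose blue plastic tote, 1.7 kg, with two castings in it, on the bench; origin at the centre of its underside, x along its length to its yellow end, z up. Inside 200 x 86 mm (x, y), rim 70 mm high; deep nesting slots in its side walls at x = +72 and -24 mm. It carries an aluminium U-shaped frame with four notched saddles.
- saddle_level (a point): Point fixed to the tote, 80 mm above the centre of its underside, level with the saddle tops; axes as the tote's. Saddles: two on each side wall (|y| 43 to 56 mm), 60 mm long in x, each with a notch 13 mm wide and 6 mm deep in its middle, at x = s - 72 and s + 24 mm. Setting s is -11 to +11 mm, differs each time and is NOT measured: find it by feel or sight. The frame is clamped.
- stack_height (a point): Point fixed to the tote, 140 mm above the centre of its underside, axes as the tote's. With the yellow ends opposite and the lugs in the notches, the handle centre is level with this point, at tote x = s, y = 0 +-3 mm; with the lugs on the saddle tops it is 6 mm higher. For handle x from -14 to +14 mm the lugs meet only saddles.
- casting_a: Dark round casting, 50 mm across, 30 mm high, on the tote's floor towards its end away from the yellow one; origin at the centre of its underside.
- casting_b: The same, towards the tote's yellow end.
- deburr_tool: Bystander: blue-handled deburring tool, 118 mm long, lying on the bench; origin under its middle.
- oil_can: Bystander: green oil can, 62 x 72 x 123 mm, on the bench; origin under its middle.
- tape_roll: Bystander: roll of tape, 96 mm across, 25 mm high, lying on the bench; origin under its middle.
Not all that is in view belongs to the job. Of the things that look like the tray, the larger one is meant.

How it is judged (in metres and radians):
On the way, in this order (a step that is already met when the one before it is completed fails the run):
1. the tray is lifted clear of the bench (height (world z) of tray_grip above 0.11 m), for 0.2 s.
2. the tray is over the tote, turned so that the yellow ends are opposite (horizontal distance between tray_grip and base_tote below 0.04 m and x of tray_marked_end in the frame of base_tote below -0.04 m), for 0.2 s.
At the end, for the whole second after the job is handed in: The tray stands level (within 0.03 rad) and released on the tote, yellow ends opposite, all lugs down in the notches: handle centre 137 to 142 mm above the tote's underside and within 20 mm of its middle; the tote upright and at rest (z of tray_grip in the frame of base_tote between 0.137 and 0.142 m and angle between each of tray_grip, base_tote's own z axis and vertical below 0.03 rad and x of tray_marked_end in the frame of base_tote below -0.05 m and horizontal distance between tray_grip and base_tote below 0.02 m and linear speed of base_tote below 0.01 m/s and contact force between the fingers and base_tote below 0.1 N); the robot touches nothing.
It fails at once if the tray presses or pushes on the tote with more than 22 N (contact force between tray and base_tote above 22 N).
It fails at once if the tray touches a casting (contact force between tray and casting_a above 0.3 N or contact force between tray and casting_b above 0.3 N).
It fails at once if the tote is moved more than 30 mm (distance of base_tote from where it was at the start of the episode above 0.03 m).
It fails at once if a bystander is moved more than 30 mm (distance of any of deburr_tool, oil_can, tape_roll from where it was at the start of the episode above 0.03 m).
It also fails if it takes over 64 s, if anything falls off the work surface, if the arm or the gripper's body presses on something with over 40 N, if the wrist force passes 120 N, or if a joint passes its speed limit or range.

ROBOT

A 6-joint arm with a two-finger parallel gripper is mounted at the origin on a cart in front of the work surface, level with it; the furniture and walls round the work are solid. World frame = base frame: x ahead of the robot, y to its left, z up, the work surface at z = 0. Lengths are in mm, angles in rad, forces in N, time in s.
With the tool pointing down it reaches from about 275 to 1000 mm from the base axis. Payload 8.4 kg.
Tool frame: the origin (TCP) lies on the centre line of the jaws, within the pads' length; the fingertips stand 22 mm ahead of it and the grasp point (between the pads) lies 3 mm ahead of it; z points along the fingers, y is the direction in which the jaws open and shut (so a half turn about z gives the same grasp; the last joint's range is limited). The gripper opens to 85 mm and grips with 20 to 120 N. Pads are 22 mm wide; open, the fingers measure 114 mm over their backs; the gripper's body (76 mm by 85 mm) begins 54 mm behind the grasp point. The pads swing forward as they close: fully open they stand 13 mm farther back than shut.
Start: joints at [-1.3, 0.353, 1.633, -0, 1.155, -0.002], TCP at [168.392, -601.891, 253.281] pointing down, gripper open.
Joint ranges: [-2.63, 2.63], [-0.92, 2.1], [0.06, 2.66], [-1.3, 4.44], [0, 2.69], [-3.02, 3.02]. Speed limits (rad/s): [2.22, 2.22, 2.79, 3.14, 3.14, 3.14].

INTERFACE

Orientations are given as [roll, pitch, yaw] about the fixed x, y, z axes, in that order (R = Rz(yaw) Ry(pitch) Rx(roll)).
In Python, from station import * gives the robot as it stands.
- The arm moves only by the tool carry_out, never from a script. Its argument "commands" is a list of rows, each a list of 6 numbers: the shift along the tool's x, y, z in mm, then the turn, a rotation vector about the tool's x, y, z in degrees. In form: [[dx, dy, dz, wx, wy, wz], ...]. A call has 1 to 12 rows; each row shifts and turns the commanded pose from where the row before left it, along the tool's axes as they then stand; what a row does not reach is not made up. A row lasts 1/12 s, in which the tool goes at most 41.7 mm and 7.16 degrees, less where a joint would pass 70% of its speed; a pose out of reach is approached as far as the arm can. A call is refused whole if a number of a shift passes 41.7 or a number of a turn 7.16, either way. A call with a gripper value outside its range is refused whole. "gripper" is the finger opening in mm, from 0 to 85.4, set as the call begins (left out, the last holds). The fingers move at their own pace and stop on an object; "squeeze" is the grip in N (left out, the last holds). Time passes only in rows, so rows that do not move let the fingers close. It gives the time, the measured TCP pose, the force and the opening at its end, in the units of the state.
- get_obs(): the state, without advancing time (a new reading comes with each control period).
- snapshot(name): name is "side" or "top"; returns a dict with "pixels" (480x640x3 uint8, red, green, blue), "camera_matrix" (3x3 intrinsics, pixels), "R" (3x3) and "t" (3): a world point X has camera coordinates R X + t. Camera axes: x right, y down, z forward; pixel columns grow to the right and rows downward; lengths in mm; the calibration is good to about 2 mm. A picture is of the moment at which its call begins. There is no depth.
- sign_off(): hands the job in, once; it reports no verdict.
The state is a dict: "t": time; "qpos": joint angles; "qvel": joint speeds; "effort": joint torques, N m; "position": TCP position; "eef_rot": TCP orientation; "wrist_force": force on the tool from outside, world axes, zero at the start; "moment": the same for the moment, N m; "finger_gap": finger opening in mm.
Only numpy, scipy, OpenCV 4.12 (cv2) and the standard library are available. Lean on these libraries where they do the work, as an engineer would, in place of code of your own. Each camera call takes 0.05 s, during which the arm holds its last target. There are 200 camera calls.

## Working session

There is one attempt and no reset: what is moved stays moved. The work goes in short steps, Python scripts to look and compute and a tool call to move; the robot and the scene stay as the last step left them, time stands still between calls to the robot, and variables do not carry over. Pictures are saved under pics/ and viewed, about 8 in all and at most 12, crops included, and the job is handed in when it is done.

Besides the shell and the picture viewer there is one more tool, called after "Emit:" as a command line: name --pt "numbers of a row" for each row, then --argument value for the rest. carry_out: Moves the arm, as the interface text tells. Its arguments: {"type":"object","properties":{"commands":{"type":"array","items":{"type":"array","items":{"type":"number"}}},"gripper":{"type":"number"},"squeeze":{"type":"number"}},"required":["commands"]}

```bash
mkdir -p pics
python3 - <<'E'
from station import *
import cv2
print(get_obs())
for n in("side","top"):
    s=snapshot(n); cv2.imwrite(f"pics/{n}0.png",cv2.cvtColor(s["pixels"],cv2.COLOR_RGB2BGR)); print(n,s["camera_matrix"],s["R"],s["t"])
E
```

```text
{'t': 0.0, 'qpos': array([-1.30040215e+00,  3.53663011e-01,  1.63417693e+00, -4.20411422e-05,
        1.15521446e+00, -2.37410216e-03]), 'qvel': array([-0.00016739,  0.00098364,  0.00135348,  0.00084478,  0.00048571,
       -0.00159801]), 'effort': array([-1.91179097e-03, -6.05264497e+01, -3.42070842e+01, -5.97716394e-05,
        9.57599783e-03, -7.33553122e-06]), 'position': array([ 168.25070384, -601.43376741,  252.53407766]), 'eef_rot': array([-3.14013082e+00,  3.49673785e-05,  2.72785308e-01]), 'wrist_force': array([-0.1396999 ,  0.13735776, -0.19061929]), 'moment': array([-0.0163109 , -0.03445343,  0.00927163]), 'finger_gap': 85.54524002929617}
side [[607.71551437   0.         321.05657617]
 [  0.         607.71551437 239.58031988]
 [  0.           0.           1.        ]] [[-0.81170809 -0.58402922  0.00631244]
 [-0.4524629   0.62194395 -0.63911114]
 [ 0.3693336  -0.52162783 -0.76908849]] [ 457.47933111  280.23453493 1444.24370222]
top [[480.03633799   0.         335.69333759]
 [  0.         480.03633799 232.82972135]
 [  0.           0.           1.        ]] [[ 0.03040253 -0.99947064 -0.01158128]
 [-0.99757854 -0.0296158  -0.06292825]
 [ 0.06255195  0.01346641 -0.99795085]] [  44.09477227  524.73008518 1125.28348211]
```

View pics/top0.png

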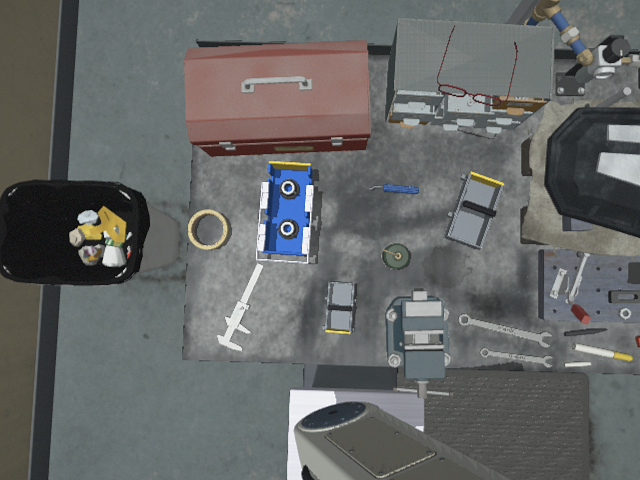

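View pics/side0.png

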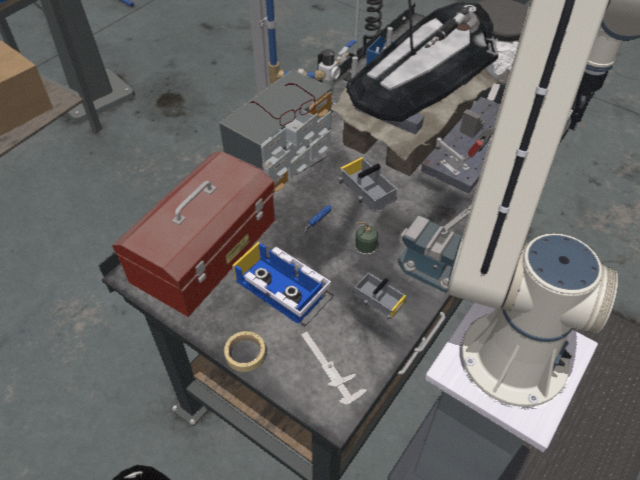

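Two trays look alike in the top view: one at about (474,210), the other at (341,307). The first looks larger, so I'll enlarge both, along with the tote.

Run:
```python
import cv2,numpy as np
t=cv2.imread("pics/top0.png");s=cv2.imread("pics/side0.png")
def c(im,x,y,w,h,k): return cv2.resize(im[y:y+h,x:x+w],None,fx=k,fy=k,interpolation=cv2.INTER_CUBIC)
a=c(t,440,160,80,100,5);b=c(t,250,150,80,120,5)[:500]
m=np.zeros((600,800,3),np.uint8);m[:500,:400]=a;m[:600,400:]=c(t,250,150,80,120,5);
cv2.imwrite("pics/c1.png",m)
m=np.zeros((600,800,3),np.uint8)
m[:350,:400]=c(s,330,145,80,70,5);m[:300,400:]=c(t,310,270,80,60,5)
m[350:600,:400]=c(s,230,238,107,67,3.75)[:250,:400]
m[300:,400:]=c(s,345,265,80,60,5)
cv2.imwrite("pics/c2.png",m)
```

```text
(no output)
```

View pics/c1.png

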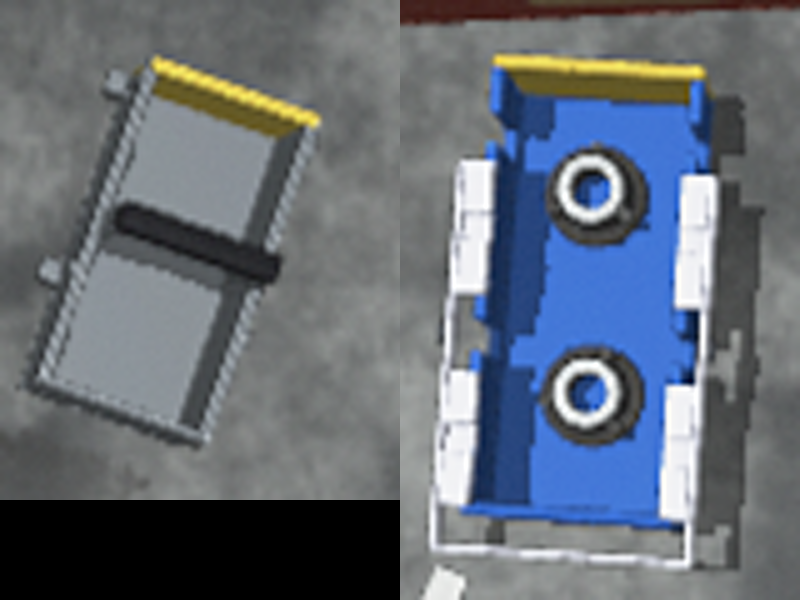

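View pics/c2.png

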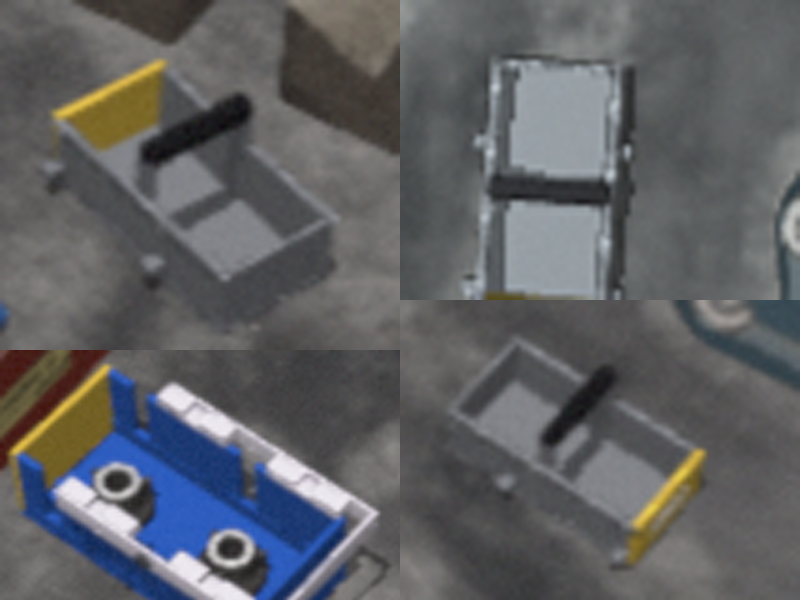

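The crops confirm it. The tray at (474,210) is clearly longer than the one at (341,307), so it is the one meant. The tote is at about (288,212), with its yellow end up in the image (+x). I'll fit both poses from corner pixels in the two views.

```bash
cat > h.py <<'E'
from station import *
import numpy as np, cv2
from scipy.optimize import least_squares
def proj(s,X):
    c=np.atleast_2d(X)@s["R"].T+s["t"]; p=c@s["camera_matrix"].T; return p[:,:2]/p[:,2:]
def T(p,L):
    c,s=np.cos(p[2]),np.sin(p[2]); L=np.atleast_2d(np.array(L,float)).copy(); xy=L[:,:2]@np.array([[c,s],[-s,c]])+p[:2]; return np.c_[xy,L[:,2]]
def top1(X,Y): return (440+X/5-.4,160+Y/5-.4)
def top2(X,Y): return (250+(X-400)/5-.4,150+Y/5-.4)
def sd1(X,Y): return (330+X/5-.4,145+Y/5-.4)
def sd2(X,Y): return (230+X/3.75-.4,238+(Y-350)/3.75-.4)
E
python3 - <<'E'
from h import *
S={n:snapshot(n) for n in("top","side")}
tray=[("top",top1(150,60),(80,40,50)),("top",top1(320,120),(80,-40,50)),("top",top1(36,383),(-80,40,50)),("top",top1(207,440),(-80,-40,50)),
("top",top1(116,215),(0,38,85)),("top",top1(280,268),(0,-38,85)),
("side",sd1(55,112),(80,40,50)),("side",sd1(166,62),(80,-40,50)),("side",sd1(232,278),(-80,40,50)),("side",sd1(337,217),(-80,-40,50)),("side",sd1(150,153),(0,38,78)),("side",sd1(242,107),(0,-38,78))]
def A(x0): return lambda s:(x0[0]+s*x0[1],)+x0[2:]
tote=[]
for pts,k,sgn in [([(457,160),(497,162),(450,292),(487,293)],24,1),([(443,370),(478,370),(437,503),(472,505)],-72,1)]:
    for (u,v),(dx,y) in zip(pts,[(30,56),(30,43),(-30,56),(-30,43)]): tote.append(("top",top2(u,v),(k+dx,y,80),1))
for pts,k in [([(682,175),(718,177),(673,308),(708,310)],24),([(668,385),(703,385),(660,517),(695,520)],-72)]:
    for (u,v),(dx,y) in zip(pts,[(30,-43),(30,-56),(-30,-43),(-30,-56)]): tote.append(("top",top2(u,v),(k+dx,y,80),1))
for (u,v),p in [((172,384),(54,-56)),((157,398),(54,-43)),((243,435),(-6,-56)),((228,447),(-6,-43)),((272,452),(-42,-56)),((257,467),(-42,-43)),((70,480),(54,43)),((55,492),(54,56))]:
    tote.append(("side",sd2(u,v),(*p,80),1))
def fit(obs,x0,views,b=False):
    o=[q for q in obs if q[0] in views]
    def r(p):
        return np.concatenate([(proj(S[q[0]],T(p,q[2]))[0]-q[1]) for q in o])
    f=least_squares(r,x0,loss="soft_l1",x_scale=[10,10,.1]); return f.x,np.abs(f.fun).reshape(-1,2).round(1).tolist()
for v in (["top"],["side"],["top","side"]):
    print("tray",v,*fit(tray,[500,-300,-.3],v))
    print("frame(s)",v,*fit(tote,[500,100,0],v))
p,_=fit(tote,[500,100,0],["top","side"])
# frame origin is tote + s*x. image of slots: 
def back(n,uv,z):
    s=S[n];d=s["R"].T@np.linalg.solve(s["camera_matrix"],[*uv,1]);C=-s["R"].T@s["t"];X=C+d*(z-C[2])/d[2];c,sn=np.cos(p[2]),np.sin(p[2]);e=X[:2]-p[:2];return np.array([c*e[0]+sn*e[1],-sn*e[0]+c*e[1]]).round(1)
for uv in [top2(493,57),top2(706,70)]: print("yellow rim z70, frame coords",back("top",uv,70))
for uv in [top2(510,125),top2(510,143),top2(485,318),top2(478,352),top2(692,385),top2(690,338),top2(690,365)]: print("slot z70",back("top",uv,70))
for uv in [sd2(13,455),sd2(110,368),sd2(130,430),sd2(150,440),sd2(135,425)]: print("side yellow/slot",back("side",uv,70))
E
```

```text
tray ['top'] [ 5.84319179e+02 -2.60726771e+02 -3.15919416e-01] [[0.3, 0.1], [0.9, 0.5], [0.6, 0.1], [0.6, 0.5], [0.5, 0.4], [0.0, 0.4]]
frame(s) ['top'] [ 5.74600718e+02  1.73457690e+02 -3.54663934e-02] [[1.9, 0.0], [0.4, 0.0], [1.3, 0.1], [0.4, 0.1], [1.5, 0.2], [0.2, 0.5], [0.6, 0.1], [0.6, 0.1], [0.4, 0.2], [1.1, 0.2], [0.4, 0.5], [0.9, 0.5], [0.2, 0.0], [1.0, 0.4], [0.0, 0.2], [1.3, 0.0]]
tray ['side'] [ 5.83377463e+02 -2.63017242e+02 -3.21779008e-01] [[0.4, 0.6], [0.4, 0.2], [0.6, 0.4], [0.2, 0.0], [0.7, 0.8], [1.7, 0.7]]
frame(s) ['side'] [ 5.73326616e+02  1.77166447e+02 -5.10226649e-02] [[0.6, 0.9], [0.0, 0.2], [1.7, 1.1], [1.0, 1.1], [1.6, 1.6], [2.3, 0.8], [0.0, 0.5], [0.4, 0.4]]
tray ['top', 'side'] [ 5.83951345e+02 -2.61378086e+02 -3.17397496e-01] [[0.6, 0.1], [0.6, 0.3], [0.8, 0.2], [0.4, 0.7], [0.8, 0.3], [0.3, 0.6], [0.1, 0.9], [1.0, 0.0], [0.9, 0.1], [0.2, 0.2], [1.2, 1.1], [1.1, 0.5]]
frame(s) ['top', 'side'] [ 5.74410075e+02  1.74186243e+02 -3.42985721e-02] [[1.5, 0.1], [0.8, 0.1], [0.9, 0.0], [0.7, 0.2], [1.2, 0.3], [0.1, 0.6], [0.4, 0.2], [0.9, 0.2], [0.1, 0.2], [1.4, 0.2], [0.0, 0.4], [1.2, 0.5], [0.1, 0.1], [1.3, 0.4], [0.3, 0.3], [1.5, 0.0], [0.8, 0.0], [0.1, 0.6], [1.5, 2.2], [0.8, 2.2], [1.9, 0.2], [2.6, 0.5], [0.4, 1.1], [0.9, 1.0]]
yellow rim z70, frame coords [104.2  48.3]
yellow rim z70, frame coords [104.3 -49.7]
slot z70 [73.3 38.2]
slot z70 [65.  37.6]
slot z70 [-16.   43.1]
slot z70 [-31.7  45.1]
slot z70 [-40.5 -53.2]
slot z70 [-19.1 -50.8]
slot z70 [-31.4 -51.6]
side yellow/slot [102.2  49.2]
side yellow/slot [101.1 -47.5]
side yellow/slot [ 54.4 -15. ]
side yellow/slot [ 38.2 -16.9]
side yellow/slot [ 54.6 -20.3]
```

The top and side fits agree to a few mm:

| Item | x (mm) | y (mm) | Yaw (rad) |
|---|---|---|---|
| Tray | 584 | -261 | -0.317 |
| Saddle frame | 574 | 174 | -0.034 |

s comes out near 0. I'll go to the tray by way of an inner waypoint, with tool yaw 1.254. Joint 6 then has room for the half turn counter-clockwise.

Emit:
carry_out --pt "31.6 -19.4 0 0 0 0" --pt "31.6 -19.4 0 0 0 0" --pt "31.6 -19.4 0 0 0 0" --pt "31.6 -19.4 0 0 0 0" --pt "31.6 -19.4 0 0 0 0" --pt "31.6 -19.4 0 0 0 0" --pt "31.6 -19.4 0 0 0 0" --pt "31.6 -19.4 0 0 0 0" --pt "31.6 -19.4 0 0 0 0" --pt "31.6 -19.4 0 0 0 0" --gripper 60

```text
t: 1.03
position: [421.3, -328.4, 253.3]
eef_rot: [3.142, -0.0, 0.273]
wrist_force: [0.4, -0.3, -0.6]
finger_gap: 60.1
```

Emit:
carry_out --pt "0 0 0 0 0 -7" --pt "0 0 0 0 0 -7" --pt "0 0 0 0 0 -7" --pt "0 0 0 0 0 -7" --pt "0 0 0 0 0 -7" --pt "0 0 0 0 0 -7" --pt "0 0 0 0 0 -7" --pt "0 0 0 0 0 -7" --pt "0 0 0 0 0 0" --pt "0 0 0 0 0 0"

```text
t: 1.87
position: [420.4, -329.9, 253.2]
eef_rot: [-3.141, -0.0, 1.246]
wrist_force: [0.4, -0.1, 0.7]
finger_gap: 60.4
```

Emit:
carry_out --pt "23.4 26.6 17 0 0 -0.5" --pt "23.4 26.6 17 0 0 0" --pt "23.4 26.6 17 0 0 0" --pt "23.4 26.6 17 0 0 0" --pt "23.4 26.6 17 0 0 0" --pt "0 0 18 0 0 0" --pt "0 0 0 0 0 0" --pt "0 0 0 0 0 0"

```text
t: 2.53
position: [582.1, -259.1, 149.2]
eef_rot: [-3.138, -0.0, 1.257]
wrist_force: [0.8, -1.0, -0.2]
finger_gap: 60.2
```

Run:
```python
from h import *
def c(im,x,y,w,h,k): return cv2.resize(im[y:y+h,x:x+w],None,fx=k,fy=k,interpolation=cv2.INTER_CUBIC)
a=snapshot("top");b=snapshot("side")
m=np.hstack([c(a["pixels"],435,155,80,100,5),c(b["pixels"],325,115,80,100,5)])
cv2.imwrite("pics/g1.png",m[...,::-1]);print(get_obs()["position"],get_obs()["eef_rot"])
```

```text
[ 582.6267213  -260.27109317  151.21962645] [3.14116929e+00 2.39486086e-04 1.25663412e+00]
```

View pics/g1.png

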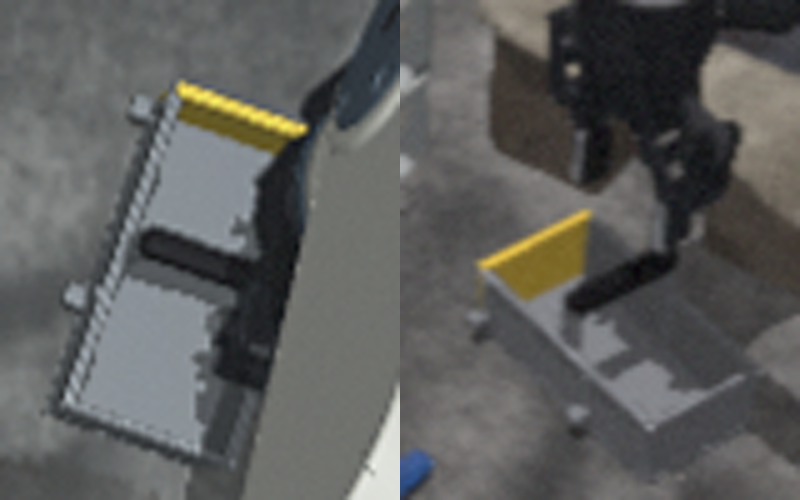

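The fingers straddle the bar: bar near (190,250) in the top crop and (620,285) in the side crop. I'll descend to z=81 with a small correction and grip.

Emit:
carry_out --pt "-0.6 1.7 12 0 0 0" --pt "0 0 12 0 0 0" --pt "0 0 12 0 0 0" --pt "0 0 12 0 0 0" --pt "0 0 12 0 0 0" --pt "0 0 10 0 0 0" --pt "0 0 0 0 0 0" --pt "0 0 0 0 0 0"

```text
t: 3.3
position: [584.0, -260.5, 79.3]
eef_rot: [-3.14, -0.0, 1.259]
wrist_force: [0.1, 0.1, 0.2]
finger_gap: 60.2
```

Emit:
carry_out --pt "0 0 0 0 0 0" --pt "0 0 0 0 0 0" --pt "0 0 0 0 0 0" --pt "0 0 0 0 0 0" --pt "0 0 0 0 0 0" --pt "0 0 0 0 0 0" --pt "0 0 0 0 0 0" --pt "0 0 0 0 0 0" --pt "0 0 0 0 0 0" --pt "0 0 0 0 0 0" --gripper 0 --squeeze 60

```text
t: 4.13
position: [584.9, -260.9, 81.1]
eef_rot: [3.14, 0.0, 1.259]
wrist_force: [0.0, 1.0, 5.5]
finger_gap: 13.1
```

Emit:
carry_out --pt "0 0 -4 0 0 0" --pt "0 0 -8 0 0 0" --pt "0 0 -20 0 0 0" --pt "0 0 -30 0 0 0" --pt "0 0 -35 0 0 0" --pt "0 0 -35 0 0 0" --pt "0 0 -35 0 0 0" --pt "0 0 -30 0 0 0" --pt "0 0 -10 0 0 0" --pt "0 0 0 0 0 0" --pt "0 0 0 0 0 0" --pt "0 0 0 0 0 0"

```text
t: 5.13
position: [583.2, -260.2, 284.6]
eef_rot: [-3.138, -0.0, 1.259]
wrist_force: [0.0, 0.0, -4.3]
finger_gap: 12.9
```

Lifted, about 4.3 N. Next I carry it to around (500,120), short of the toolbox, and make the turn there.

Emit:
carry_out --pt "33.6 -19.6 0 0 0 0" --pt "33.6 -19.6 0 0 0 0" --pt "33.6 -19.6 0 0 0 0" --pt "33.6 -19.6 0 0 0 0" --pt "33.6 -19.6 0 0 0 0" --pt "33.6 -19.6 0 0 0 0" --pt "33.6 -19.6 0 0 0 0" --pt "33.6 -19.6 0 0 0 0" --pt "33.6 -19.6 0 0 0 0" --pt "33.6 -19.6 0 0 0 0" --pt "0 0 0 0 0 0"

```text
t: 6.05
position: [498.3, 124.6, 285.0]
eef_rot: [-3.137, -0.001, 1.262]
wrist_force: [0.7, -0.1, -4.5]
finger_gap: 12.9
```

Emit:
carry_out --pt "0 0 0 0 0 -7" --pt "0 0 0 0 0 -7" --pt "0 0 0 0 0 -7" --pt "0 0 0 0 0 -7" --pt "0 0 0 0 0 -7" --pt "0 0 0 0 0 -7" --pt "0 0 0 0 0 -7" --pt "0 0 0 0 0 -7" --pt "0 0 0 0 0 -7" --pt "0 0 0 0 0 -7" --pt "0 0 0 0 0 -7" --pt "0 0 0 0 0 -7"

```text
t: 7.05
position: [499.9, 118.9, 284.8]
eef_rot: [-3.139, -0.003, 2.731]
wrist_force: [0.6, -0.1, -3.5]
finger_gap: 12.9
```

Emit:
carry_out --pt "0 0 0 0 0 -7" --pt "0 0 0 0 0 -7" --pt "0 0 0 0 0 -7" --pt "0 0 0 0 0 -7" --pt "0 0 0 0 0 -7" --pt "0 0 0 0 0 -7" --pt "0 0 0 0 0 -7" --pt "0 0 0 0 0 -7" --pt "0 0 0 0 0 -7" --pt "0 0 0 0 0 -7" --pt "0 0 0 0 0 -7" --pt "0 0 0 0 0 -7"

```text
t: 8.05
position: [499.9, 118.8, 284.9]
eef_rot: [3.139, -0.003, -2.086]
wrist_force: [-0.3, -1.0, -3.6]
finger_gap: 12.8
```

Emit:
carry_out --pt "0 0 0 0 0 -7" --pt "0 0 0 0 0 -7" --pt "0 0 0 0 0 -7" --pt "0 0 0 0 0 -6.9" --pt "0 0 0 0 0 0" --pt "0 0 0 0 0 0" --pt "0 0 0 0 0 0"

```text
t: 8.63
position: [500.5, 119.0, 286.1]
eef_rot: [3.14, -0.001, -1.609]
wrist_force: [-0.3, 0.3, -4.1]
finger_gap: 13.6
```

Emit:
carry_out --pt "-14.4 -16.8 0 0 0 0" --pt "-14.4 -16.8 0 0 0 0" --pt "-14.4 -16.8 0 0 0 0" --pt "-14.4 -16.8 0 0 0 0" --pt "0 0 0 0 0 0" --pt "0 0 25 0 0 0" --pt "0 0 25 0 0 0" --pt "0 0 25 0 0 0" --pt "0 0 20 0 0 0" --pt "0 0 10 0 0 0" --pt "0 0 5 0 0 0" --pt "0 0 0 0 0 0"

```text
t: 9.63
position: [569.7, 174.2, 176.5]
eef_rot: [3.14, -0.001, -1.606]
wrist_force: [-0.6, 0.2, -3.5]
finger_gap: 13.0
```

Run:
```python
from h import *
def c(im,x,y,w,h,k): return cv2.resize(im[y:y+h,x:x+w],None,fx=k,fy=k,interpolation=cv2.INTER_CUBIC)
a=snapshot("top");b=snapshot("side")
m=np.hstack([c(a["pixels"],250,150,80,120,5),c(b["pixels"],230,200,100,150,4)])
cv2.imwrite("pics/g2.png",m[...,::-1]);o=get_obs();print(o["position"],o["eef_rot"],o["wrist_force"])
```

```text
[570.79811027 174.58106389 178.2617444 ] [-3.14032808e+00  4.14923202e-04 -1.60578807e+00] [-0.41921101  0.42981172 -3.45505208]
```

View pics/g2.png

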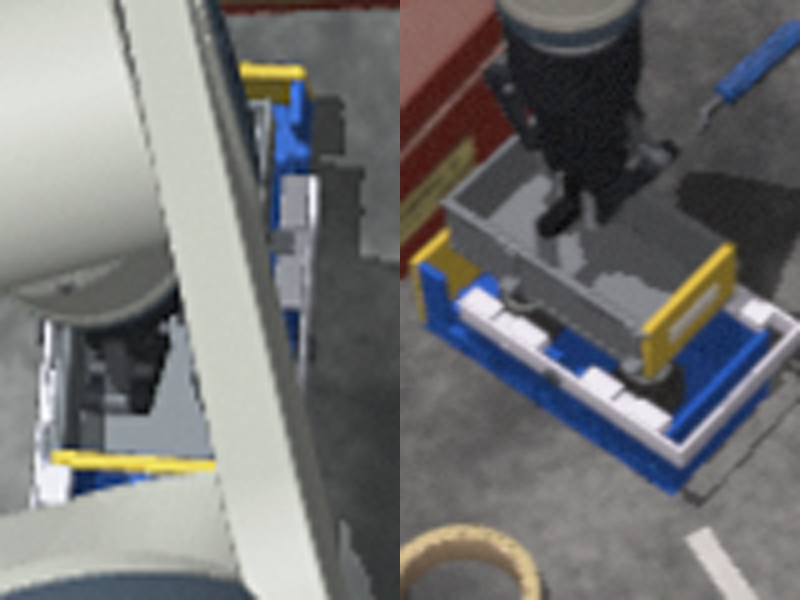

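Yellow end faces −x and the tray sits straight over the tote. In the top crop a lug at (282,242) lies near the notch. I'll fit the tray and saddles from these same pictures to check y, yaw and offset.

Run:
```python
from h import *
S={n:snapshot(n) for n in("top","side")}
tp=lambda X,Y:(250+X/5-.4,150+Y/5-.4)
sd=lambda X,Y:(230+(X-400)/4-.4,200+Y/4-.4)
z=97
tray=[("side",sd(737,243),(80,40,50+z)),("side",sd(648,326),(80,-40,50+z)),("side",sd(443,203),(-80,-40,50+z)),("side",sd(523,133),(-80,40,50+z)),("top",tp(53,453),(80,-40,50+z))]
fr=[("side",sd(457,303),(54,56,80)),("side",sd(473,287),(54,43,80)),("side",sd(533,347),(-6,56,80)),("side",sd(550,329),(-6,43,80)),("side",sd(580,385),(-42,56,80)),("side",sd(597,366),(-42,43,80)),("side",sd(655,433),(-102,56,80)),("side",sd(672,413),(-102,43,80)),
("top",tp(285,173),(54,-43,80)),("top",tp(318,177),(54,-56,80)),("top",tp(277,305),(-6,-43,80)),("top",tp(308,308),(-6,-56,80))]
for n,obs,x0 in(("tray",tray,[570,174,3.107]),("frame",fr,[574,174,-.034])):
  for v in(["side"],["top","side"]):
    o=[q for q in obs if q[0] in v]
    f=least_squares(lambda p:np.concatenate([proj(S[q[0]],T(p,q[2]))[0]-q[1] for q in o]),x0,x_scale=[10,10,.1],loss="soft_l1")
    print(n,v,f.x.round(3),f.fun.reshape(-1,2).round(1).tolist())
# overlay prediction of lug y- at top
print("lug(-24,52) if TCP pose:",[(p-[249.6,149.6])*5 for p in proj(S["top"],T([570.8,174.5,3.107],[[-24,52,12+z+8],[-24,40,12+z+8]]))])
```

```text
tray ['side'] [570.224 175.756   3.143] [[-0.7, -0.2], [1.0, 1.3], [-0.7, 0.2], [0.5, -2.8]]
tray ['top', 'side'] [571.485 175.761   3.135] [[-1.2, -0.2], [0.3, 1.2], [-1.0, -0.3], [0.3, -3.1], [0.2, 1.4]]
frame ['side'] [ 5.75484e+02  1.75434e+02 -2.30000e-02] [[0.6, -0.5], [0.1, 0.2], [0.2, 0.6], [-0.6, 1.7], [-0.1, -1.4], [-0.9, -0.2], [0.7, -0.7], [-0.2, 0.6]]
frame ['top', 'side'] [ 5.74910e+02  1.73634e+02 -4.00000e-02] [[1.3, -1.3], [0.8, -0.6], [0.5, 0.1], [-0.2, 1.2], [0.0, -1.8], [-0.7, -0.6], [0.5, -0.8], [-0.2, 0.6], [-0.2, 0.2], [-1.0, -0.3], [-0.5, 0.1], [-1.0, -0.1]]
lug(-24,52) if TCP pose: [array([290.96327869, 237.86767605]), array([263.55052226, 236.13698219])]
```

Side-view tray and frame agree within 0.5 mm in y, and the tray is about 4–5 mm short of the notches in x. Descending to feel for the saddle tops.

Emit:
carry_out --pt "0 0 8 0 0 0" --pt "0 0 8 0 0 0" --pt "0 0 5 0 0 0" --pt "0 0 2 0 0 0" --pt "0 0 1 0 0 0" --pt "0 0 0 0 0 0" --pt "0 0 0 0 0 0" --pt "0 0 0 0 0 0"

```text
t: 10.5
position: [570.4, 174.5, 153.5]
eef_rot: [-3.141, 0.0, -1.605]
wrist_force: [0.3, -0.1, -3.5]
finger_gap: 13.4
```

Emit:
carry_out --pt "0 0 0.7 0 0 0" --pt "0 0 0.6 0 0 0" --pt "0 0 0 0 0 0"

```text
t: 10.75
position: [570.2, 174.4, 152.0]
eef_rot: [-3.142, 0.0, -1.605]
wrist_force: [0.5, -0.3, -4.1]
finger_gap: 13.0
```

Emit:
carry_out --pt "0 0 0.5 0 0 0" --pt "0 0 0.5 0 0 0" --pt "0 0 0 0 0 0"

```text
t: 11.0
position: [570.1, 174.4, 150.9]
eef_rot: [3.141, -0.0, -1.605]
wrist_force: [-0.4, 0.0, -4.4]
finger_gap: 12.9
```

Emit:
carry_out --pt "0 0 0.5 0 0 0" --pt "0 0 0.3 0 0 0" --pt "0 0 0 0 0 0"

```text
t: 11.25
position: [570.1, 174.4, 150.1]
eef_rot: [3.141, -0.0, -1.605]
wrist_force: [0.4, -0.5, -4.7]
finger_gap: 12.7
```

Emit:
carry_out --pt "0 0 0.4 0 0 0" --pt "0 0 0 0 0 0"

```text
t: 11.42
position: [570.2, 174.4, 149.8]
eef_rot: [-3.142, 0.0, -1.605]
wrist_force: [-0.2, 0.3, -3.9]
finger_gap: 12.7
```

Emit:
carry_out --pt "0 0 0.4 0 0 0" --pt "0 0 0 0 0 0"

```text
t: 11.58
position: [570.3, 174.4, 149.5]
eef_rot: [-3.141, 0.0, -1.605]
wrist_force: [1.3, 0.1, -2.5]
finger_gap: 13.0
```

Emit:
carry_out --pt "0 0 0.4 0 0 0" --pt "0 0 0 0 0 0"

```text
t: 11.75
position: [570.5, 174.4, 149.3]
eef_rot: [-3.141, 0.0, -1.605]
wrist_force: [0.8, -1.1, -0.8]
finger_gap: 12.8
```

Emit:
carry_out --pt "0 0 0.2 0 0 0" --pt "0 0 0 0 0 0"

```text
t: 11.92
position: [570.5, 174.3, 149.1]
eef_rot: [-3.141, -0.0, -1.605]
wrist_force: [0.6, -1.4, 1.5]
finger_gap: 13.0
```

Contact with the saddle tops at z≈149.2, about 5 N. Now sliding towards +x (tool −y).

Emit:
carry_out --pt "0 -0.5 0 0 0 0" --pt "0 -0.5 0 0 0 0" --pt "0 0 0 0 0 0"

```text
t: 12.17
position: [570.7, 174.3, 149.0]
eef_rot: [3.14, -0.0, -1.605]
wrist_force: [-3.9, -2.9, 6.9]
finger_gap: 12.8
```

Emit:
carry_out --pt "0 -0.5 0 0 0 0" --pt "0 -0.5 0 0 0 0" --pt "0 0 0 0 0 0"

```text
t: 12.42
position: [571.3, 174.4, 149.0]
eef_rot: [3.14, -0.0, -1.605]
wrist_force: [-4.7, -0.9, 7.0]
finger_gap: 13.0
```

Emit:
carry_out --pt "0 -0.5 0 0 0 0" --pt "0 -0.5 0 0 0 0" --pt "0 0 0 0 0 0"

```text
t: 12.67
position: [572.4, 174.5, 148.9]
eef_rot: [3.14, 0.0, -1.605]
wrist_force: [-4.5, -0.2, 6.0]
finger_gap: 12.7
```

Emit:
carry_out --pt "0 -0.5 0 0 0 0" --pt "0 -0.5 0 0 0 0" --pt "0 0 0 0 0 0"

```text
t: 12.92
position: [574.1, 174.4, 148.5]
eef_rot: [3.142, 0.0, -1.605]
wrist_force: [-0.6, 0.2, -3.8]
finger_gap: 12.8
```

Emit:
carry_out --pt "0 -0.5 0 0 0 0" --pt "0 -0.5 0 0 0 0" --pt "0 0 0 0 0 0"

```text
t: 13.17
position: [575.3, 174.3, 148.5]
eef_rot: [3.142, -0.0, -1.605]
wrist_force: [-0.4, 0.1, -3.9]
finger_gap: 12.8
```

Emit:
carry_out --pt "0 -0.5 0 0 0 0" --pt "0 -0.5 0 0 0 0" --pt "0 0 0 0 0 0"

```text
t: 13.42
position: [576.0, 174.2, 148.6]
eef_rot: [3.141, -0.0, -1.605]
wrist_force: [-1.2, 0.2, -4.2]
finger_gap: 13.2
```

The load vanished at x≈574 and a slight side force appears at 576, so the lugs are over the notches. I'll back off 1.2 mm and lower gently.

Emit:
carry_out --pt "0 0.6 0 0 0 0" --pt "0 0.6 0 0 0 0" --pt "0 0 0 0 0 0" --pt "0 0 0.5 0 0 0" --pt "0 0 0.5 0 0 0" --pt "0 0 0 0 0 0"

```text
t: 13.92
position: [574.9, 174.3, 147.7]
eef_rot: [3.142, -0.0, -1.605]
wrist_force: [0.0, -0.0, -4.0]
finger_gap: 12.6
```

Emit:
carry_out --pt "0 0 0.5 0 0 0" --pt "0 0 0.5 0 0 0" --pt "0 0 0 0 0 0"

```text
t: 14.17
position: [574.9, 174.2, 146.7]
eef_rot: [3.142, -0.0, -1.605]
wrist_force: [-0.0, 0.6, -4.8]
finger_gap: 13.2
```

Emit:
carry_out --pt "0 0 0.5 0 0 0" --pt "0 0 0.5 0 0 0" --pt "0 0 0 0 0 0"

```text
t: 14.42
position: [574.9, 174.3, 145.7]
eef_rot: [3.141, -0.0, -1.605]
wrist_force: [0.9, -1.1, -3.9]
finger_gap: 12.9
```

Dropping freely in the notches; the floor should be at z≈143.

Emit:
carry_out --pt "0 0 0.5 0 0 0" --pt "0 0 0.5 0 0 0" --pt "0 0 0 0 0 0"

```text
t: 14.67
position: [574.9, 174.2, 144.7]
eef_rot: [3.141, -0.0, -1.605]
wrist_force: [0.3, -0.1, -3.9]
finger_gap: 12.9
```

Emit:
carry_out --pt "0 0 0.4 0 0 0" --pt "0 0 0.4 0 0 0" --pt "0 0 0 0 0 0"

```text
t: 14.92
position: [574.9, 174.3, 143.9]
eef_rot: [3.141, -0.0, -1.605]
wrist_force: [-0.8, -0.3, -3.7]
finger_gap: 12.9
```

Emit:
carry_out --pt "0 0 0.4 0 0 0" --pt "0 0 0 0 0 0" --pt "0 0 0 0 0 0"

```text
t: 15.17
position: [575.0, 174.3, 143.6]
eef_rot: [-3.141, 0.0, -1.605]
wrist_force: [-0.0, -0.2, -2.4]
finger_gap: 12.7
```

Emit:
carry_out --pt "0 0 0.3 0 0 0" --pt "0 0 0 0 0 0" --pt "0 0 0 0 0 0"

```text
t: 15.42
position: [575.2, 174.2, 143.5]
eef_rot: [-3.141, 0.0, -1.605]
wrist_force: [-0.0, -0.3, -2.1]
finger_gap: 13.0
```

Emit:
carry_out --pt "0 0 0.3 0 0 0" --pt "0 0 0 0 0 0" --pt "0 0 0 0 0 0"

```text
t: 15.67
position: [575.2, 174.2, 143.2]
eef_rot: [-3.141, 0.0, -1.605]
wrist_force: [1.5, -2.4, 0.0]
finger_gap: 13.0
```

Emit:
carry_out --pt "0 0 0.2 0 0 0" --pt "0 0 0 0 0 0" --pt "0 0 0 0 0 0"

```text
t: 15.92
position: [575.3, 174.2, 143.1]
eef_rot: [-3.141, -0.0, -1.605]
wrist_force: [0.4, -3.6, 3.4]
finger_gap: 12.8
```

Seated: z=143.1 is 6.1 mm below the saddle tops, with about 7 N of load. Releasing.

Emit:
carry_out --pt "0 0 -0.3 0 0 0" --pt "0 0 0 0 0 0" --pt "0 0 0 0 0 0" --squeeze 20

```text
t: 16.17
position: [575.1, 174.3, 143.2]
eef_rot: [-3.141, 0.0, -1.605]
wrist_force: [1.1, -2.9, 1.7]
finger_gap: 13.4
```

Emit:
carry_out --pt "0 0 0 0 0 0" --pt "0 0 0 0 0 0" --pt "0 0 0 0 0 0" --pt "0 0 0 0 0 0" --pt "0 0 0 0 0 0" --pt "0 0 0 0 0 0" --gripper 45

```text
t: 16.67
position: [574.9, 174.3, 143.0]
eef_rot: [3.141, 0.0, -1.605]
wrist_force: [0.0, -0.3, 0.7]
finger_gap: 45.2
```

Emit:
carry_out --pt "0 0 -5 0 0 0" --pt "0 0 -10 0 0 0" --pt "0 0 -20 0 0 0" --pt "0 0 -30 0 0 0" --pt "0 0 -35 0 0 0" --pt "0 0 -35 0 0 0" --pt "0 0 -30 0 0 0" --pt "0 0 -10 0 0 0" --pt "0 0 0 0 0 0"

```text
t: 17.42
position: [576.4, 174.7, 322.4]
eef_rot: [-3.135, 0.002, -1.605]
wrist_force: [-0.0, -0.1, 0.0]
finger_gap: 44.7
```

Emit:
carry_out --pt "30 20 0 0 0 0" --pt "30 20 0 0 0 0" --pt "30 20 0 0 0 0" --pt "30 20 0 0 0 0" --pt "30 20 0 0 0 0" --pt "30 20 0 0 0 0" --pt "30 0 0 0 0 0" --pt "30 0 0 0 0 0" --pt "30 0 0 0 0 0" --pt "30 0 0 0 0 0" --pt "0 0 0 0 0 0"

```text
t: 18.33
position: [437.5, -48.7, 319.7]
eef_rot: [-3.126, -0.101, -1.699]
wrist_force: [0.5, 0.8, -0.1]
finger_gap: 44.7
```

Run:
```python
from h import *
def c(im,x,y,w,h,k): return cv2.resize(im[y:y+h,x:x+w],None,fx=k,fy=k,interpolation=cv2.INTER_CUBIC)
a=snapshot("top");b=snapshot("side")
m=np.hstack([c(a["pixels"],250,150,80,120,5),c(b["pixels"],230,210,100,150,4)])
cv2.imwrite("pics/g3.png",m[...,::-1]);o=get_obs();print(o["position"],o["eef_rot"],o["wrist_force"],o["qpos"])
for z in(68,74): # predicted rim corners + handle top for seated / on saddle tops
  for n,s,off,k in(("top",a,(250,150),5),("side",b,(230,210),4)):
    P=proj(s,T([575,174.2,3.107],[[80,40,50+z],[80,-40,50+z],[-80,-40,50+z],[-80,40,50+z]])); print(z,n,((P-off+.4)*k+([400,0] if n=="side" else [0,0])).round().tolist())
```

```text
[437.78976551 -46.91361031 319.66277067] [-3.12626146 -0.09841874 -1.69812298] [-0.19378875  0.14989348  0.07351992] [-0.03783189 -0.01354203  1.9316996  -0.10590695  1.21873715 -3.01653646]
68 top [[248.0, 464.0], [64.0, 452.0], [91.0, 88.0], [273.0, 99.0]]
68 side [[728.0, 231.0], [644.0, 316.0], [442.0, 184.0], [528.0, 105.0]]
74 top [[247.0, 463.0], [62.0, 452.0], [89.0, 85.0], [272.0, 97.0]]
74 side [[728.0, 225.0], [644.0, 311.0], [441.0, 178.0], [528.0, 99.0]]
```

View pics/g3.png

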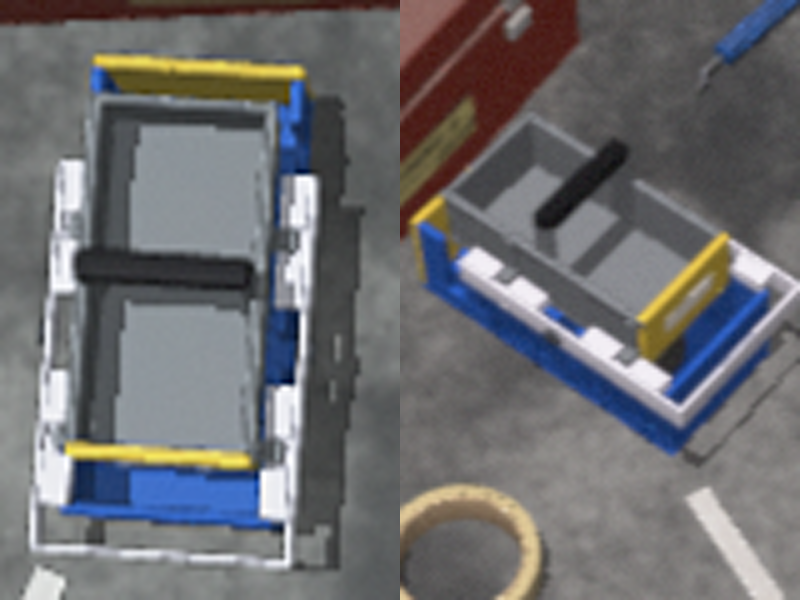

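All four lugs sit in the notches (side crop (510,275), (627,355); top crop (70,225), (288,240)). The tote's yellow rim is at the same pixels as before: (95,58), (306,70). Joint 6 is close to its limit, so I'll ease it back before handing in.

Emit:
carry_out --pt "0 0 0 0 0 7" --pt "0 0 0 0 0 7" --pt "0 0 0 0 0 7" --pt "0 0 0 0 0 7" --pt "0 0 0 0 0 0" --pt "0 0 0 0 0 0"

```text
t: 18.93
position: [437.7, -46.2, 319.7]
eef_rot: [-3.082, -0.08, -2.183]
wrist_force: [0.5, -0.2, -1.2]
finger_gap: 45.0
```

Run:
```python
from h import *
o=get_obs();print(o["t"],o["qpos"],abs(o["qvel"]).max(),o["wrist_force"]);print(sign_off())
```

```text
18.9333 [-0.03627019 -0.01391172  1.93191174 -0.10573448  1.21886669 -2.53163445] 0.031211123655939556 [ 0.48633237 -0.22796879 -1.18693045]
the job is handed in; nothing more can be done
None
```

The grey tray is stacked on the tote with its yellow end opposite the tote's and its lugs in the saddle notches. The job was handed in at 18.9 s; the system gave no verdict.

I gripped the larger tray by its handle, turned it half round beside the tote and lowered it until the lugs met the saddle tops (tool at z≈149.2 mm). I then slid it towards +x; the lugs dropped in at x≈575, and it bottomed at z≈143.1, about 6 mm lower as expected. At the readings taken, the load on the tote peaked at about 11 N while sliding and 7 N at seating. Force was read only at the end of each short move, so brief peaks in between were not seen.

**Last checks:**
- **Seating:** the final pictures show the tray straight, with the lugs in the notches that can be seen. The tray's corners are a few pixels lower than I predicted for a seated tray, so it is not up on the saddle tops.
- **Surroundings:** the tote's yellow rim is within half a pixel of where it started. I did not measure the bystanders again; the arm passed well above them.
- **Disagreements:** the top and side fits of the saddle frame differed by up to about 4 mm in y before contact. Feel settled it.
- **Retreat:** joint 6 came close to its limit (−3.017 of −3.02) and the tool tilted about 0.1 rad. I eased it back to −2.53 before handing in.

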